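# Clip the reference rod and hold the sprung probe on the test pad

## Robot

A 6-joint arm with a two-finger parallel gripper is mounted at the origin on the work surface. World frame = base frame: x ahead of the robot, y to its left, z up, the work surface at z = 0. Lengths are in m, angles in degrees, forces in N, time in s.
With the tool pointing down it reaches from about 0.4 to 0.825 m from the base axis. Payload 7 kg.
Tool frame: the origin (TCP) lies midway between the tips of the shut fingers; the grasp point (between the pads) lies 19 mm behind it; z points along the fingers, y is the line along which they close (so a half turn about z gives the same grasp; the last joint's range is limited). The gripper opens to 88 mm and grips with 3 to 60 N. Pads are 19 mm wide; open, the fingers measure 130 mm over their backs; the gripper's body (78 mm by 193 mm) begins 47 mm behind the grasp point.
Start: joints at [92.023, 20.546, 0.682, 0, -70.136, -16.507], TCP at [0.169, 0.654, 0.227] pointing down, gripper open.
Joint ranges: [-176.03, 176.03], [-82.01, 121.73], [-58.28, 71.71], [-173.87, 95.51], [-174.79, -0.11], [-173.66, 173.66]. Speed limits (degrees/s): [136.94, 136.94, 172.46, 180, 180, 180].

## Interface

Orientations are given as [roll, pitch, yaw] about the fixed x, y, z axes, in that order (R = Rz(yaw) Ry(pitch) Rx(roll)).
In Python, from plant import * gives the robot as it stands.
- The arm moves only by the tool move_arm, never from a script. Its argument "commands" is a list of rows, each a list of 7 numbers: the shift along the world's x, y, z in mm, then the turn, a rotation vector about the world's x, y, z in degrees, then the opening in per cent of the stroke, from 0 (shut) to 100 (fully open). In form: [[x, y, z, rx, ry, rz, fingers], ...]. A call has 1 to 20 rows; each row shifts and turns the commanded pose from where the row before left it; what a row does not reach is not made up. A row lasts 1/10 s, in which the tool goes at most 50 mm and 8.59 degrees, less where a joint would pass 70% of its speed; a pose out of reach is approached as far as the arm can. A call with a gripper value outside its range is refused whole. The fingers move at their own pace and stop on an object; "squeeze" is the grip in N (left out, the last holds). Time passes only in rows, so rows that do not move let the fingers close. It gives the time, the measured TCP pose, the force and the opening at its end, in the units of the state.
- get_state(): the state, without advancing time (a new reading comes with each control period).
- capture(name): name is "side" or "top" or "wrist"; returns a dict with "frame" (400x640x3 uint8, blue, green, red), "camera_matrix" (3x3 intrinsics, pixels), "world_to_cam" (4x4, takes a point from world to camera coordinates); the wrist camera has in their place "tool_from_camera" (4x4, takes a point from camera to tool coordinates, whose origin is the TCP and whose axes are the flange's). Camera axes: x right, y up, looking along -z (the intrinsics and any distortion apply to the point x, -y, -z); pixel columns grow to the right and rows downward; lengths in m; the calibration is good to about 2 mm. The wrist camera is an equidistant fisheye: a pixel r from the principal point sees the ray r / f radians off the axis. A picture is of the moment at which its call begins: read the wrist's pose just before it. There is no depth.
- close_job(): hands the job in, once; it reports no verdict.
The state is a dict: "time_s": time; "joints": joint angles; "qd": joint speeds; "joint_torque": joint torques, N m; "tcp_pos": TCP position; "eef_rot": TCP orientation; "contact_force": force on the tool from outside, world axes, zero at the start; "moment": the same for the moment, N m; "gripper_width": finger opening in m.
Only numpy, scipy, OpenCV 4.12 (cv2) and the standard library are available. Lean on these libraries where they do the work, as an engineer would, in place of code of your own. Each camera call takes 0.05 s, during which the arm holds its last target. There are 200 camera calls.

## Task

Check the mainboard on the office desk: first push the black reference rod down past the orange sprung jaws until it is fully home and level in the grey fork clip on the test bench, roughly centred along its length, and let go of it. Then lift the red sprung probe out of its block and, holding it upright, press its tip gently on the brass pad inside the yellow ring until the sprung tip is about half way in. Finish while still holding the probe there, steady; leave the mug, mouse and screwdriver where they are.

Things in the scene. Friction and masses are not known exactly. Their poses are not given: they have to be found in the camera images.
- clip_seat (a point): Seat of the grey fork clip on the bench: where the rod's centre must come to lie, 60 mm above the desk. Own y runs along the seated rod, x across to the mainboard, z up. Two 8 mm thick forks at y = -34 and +34 mm (60 mm free between them for fingers, down to 34 mm below the seat), slots 16 mm wide, open at the top; their tall prongs on the -x side end 37 mm above the seat, flared outwards.
- clip_jaw (a joint): Sprung jaw, rad: 0 shut, grows as it swings towards the mainboard (to 0.5). Two orange arms 8 mm wide at y = -46 and +46 mm of the seat, hinged low on its +x side, tops 28 mm above the seat; sloping noses hang over the slot, lower ends 5 mm above the seat. A rod pushed straight down swings it aside (about 0.2 rad, up to 10 N in all); it snaps back to 0 over the seated rod.
- rod_center (a point): Centre of the loose reference rod: black plastic, 14 mm in diameter, 140 mm long, two brass bands, about 60 g. Own y runs along it; either way round is the same. At the start it lies level in the V notches (y about -46 and +46 mm) of a fixed grey rest, centre 40 mm above the desk; fingers can straddle its middle (rest base 8 mm high there).
- probe_grip (a point): Centre of the grip of the red sprung probe; own z up along it, away from the tip. Round handle 16 mm in diameter, its top 37 mm above this point; collar 28 mm in diameter, 48 to 55 mm below; steel stem 9 mm in diameter to 100 mm below; brass tip to 115 mm below when out. About 80 g. At the start upright in its block, this point 130 mm above the desk.
- tip_end (a point): End of the probe's brass tip (5 mm in diameter), the point that touches. Axes as probe_grip.
- probe_tip (a joint): How far the sprung tip is pushed into the probe, m: 0 fully out, 0.010 fully in (stop). It takes about 0.7 N to start and 4.2 N to go fully in; half way is 0.005 m and about 2.5 N.
- pad_top (a point): Centre of the upper face of the marked test pad: brass disc 14 mm in diameter inside a yellow ring 27 mm across, near the robot-side edge of the green mainboard, 32 mm above the desk; fixed, 83 mm from clip_seat along that point's x and 45 mm along its y. Nothing tall within 15 mm of it; memory modules and cooler farther on stand to 58 mm above the desk.
- test_pad: The test pad itself; origin at the centre of its underside, 2 mm below pad_top.
- bench: Fixed open test bench: aluminium plate 270 x 200 mm, top 20 mm above the desk, carrying the grey clip along its robot-side edge and a green 170 x 170 mm mainboard, top 30 mm above the desk. Origin under its middle on the desk; axes as clip_seat.
- probe: The red probe; origin at the centre of the collar's underside, 55 mm below probe_grip.
- ref_rod: The black rod; origin 7 mm below its centre at the start.
- probe_stand: Fixed grey block 70 x 70 x 75 mm in which the probe stands at the start, hung by its collar on the block's top, stem and tip reaching 60 mm down a 15 mm wide hole: lift it straight up by more than 60 mm. Origin under its middle on the desk.
- mug: Bystander: blue mug, 82 mm across, 100 mm tall, origin under its middle.
- mouse: Bystander: black computer mouse, about 80 x 62 x 35 mm, origin under its middle.
- screwdriver: Bystander: yellow screwdriver about 200 mm long, lying on the desk.
There are look-alikes about, which are no part of the job. What is shaped like the probe_stand but blue is not meant.

How it is judged (in metres and radians):
On the way, in this order (a step that is already met when the one before it is completed fails the run):
1. the black rod is fully home and level in the clip, the jaws shut over it, and the gripper has let go of it (z of rod_center in the frame of clip_seat between -0.004 and 0.004 m and x of rod_center in the frame of clip_seat between -0.004 and 0.004 m and y of rod_center in the frame of clip_seat between -0.013 and 0.013 m and angle between the y axis of rod_center and the y axis of clip_seat, either way round below 0.08 rad and value of joint clip_jaw below 0.05 rad and contact force between ref_rod and the fingers below 0.1 N), for 0.3 s.
2. the red probe is out of its block, in the gripper (distance between probe and probe_stand above 0.14 m and contact force between the fingers and probe above 1 N and contact force between probe and probe_stand below 0.1 N), for 0.2 s.
At the end, for the whole second after the job is handed in: Rod in the clip (within 4 mm, 13 mm along, 0.08 rad), jaw shut, not touched by the fingers. Probe gripped, still, within 0.12 rad of upright, off its block, tip within 6 mm of the pad centre and pushed in 1.5 to 8.8 mm, 0.5 to 8 N on the pad. Mug, mouse, screwdriver within 30 mm (all of step 1 and horizontal distance between tip_end and pad_top below 0.006 m and angle between probe_grip's own z axis and vertical below 0.12 rad and value of joint probe_tip between 0.0015 and 0.0088 m and contact force between probe and test_pad between 0.5 and 8 N and contact force between the fingers and probe above 1 N and contact force between probe and bench below 8 N and linear speed of probe below 0.02 m/s and contact force between probe and probe_stand below 0.1 N and distance of each of mug, mouse, screwdriver from where it was at the start of the episode below 0.03 m); the arm keeps its last pose, push and grip.
It fails at once if the mug, mouse or screwdriver is moved by more than 30 mm (distance of any of mug, mouse, screwdriver from where it was at the start of the episode above 0.03 m).
It fails at once if the probe is pressed on the test pad or the mainboard hard, with over 20 N (contact force between probe and bench above 20 N or contact force between probe and test_pad above 20 N).
It also fails if it takes over 54 s, if anything falls off the work surface, if the arm or the gripper's body presses on something with over 40 N, if the wrist force passes 120 N, or if a joint passes its speed limit or range.

## Working session

There is one attempt and no reset: what is moved stays moved. The work goes in short steps, Python scripts to look and compute and a tool call to move; the robot and the scene stay as the last step left them, time stands still between calls to the robot, and variables do not carry over. Pictures are saved under pics/ and viewed, on a budget of 10 in all, crops included, one or two more only if the job needs it, and the job is handed in when it is done.

Besides the shell and the picture viewer there is one more tool, called after ">>>" as a command line: name --pt "numbers of a row" for each row, then --argument value for the rest. move_arm: Moves the arm, as the interface text tells. Its arguments: {"type":"object","properties":{"commands":{"type":"array"},"squeeze":{"type":"number"}},"required":["commands"]}

```bash
mkdir -p pics; ls; python3 - <<'E'
from plant import *
import cv2,numpy as np,pickle
s=get_state();print(s)
d={}
for n in ["top","side","wrist"]:
    c=capture(n);d[n]=c
    cv2.imwrite(f"pics/{n}0.png",c["frame"])
    print(n,{k:np.round(v,4).tolist() for k,v in c.items() if k!="frame"})
pickle.dump((s,d),open("cap0.pkl","wb"))
E
```

```text
pics
{'time_s': 0.0, 'joints': array([ 9.20233353e+01,  2.05890453e+01,  6.32787845e-01, -1.84186207e-02,
       -7.01370970e+01, -1.65062451e+01]), 'qd': array([ 0.049239  ,  0.06660405, -0.05870415, -0.05682594, -0.0109019 ,
        0.06125617]), 'joint_torque': array([-9.85442566e-04, -5.82706618e+01,  2.93063271e+01,  6.99747115e+00,
        6.99141747e-03, -1.60666855e-04]), 'tcp_pos': array([0.16873396, 0.65305026, 0.22564754]), 'eef_rot': array([ 1.79905573e+02, -9.92494377e-03, -1.44891739e+01]), 'contact_force': array([-0.40154737,  0.20582851,  0.57129063]), 'moment': array([-0.01841597, -0.01731253,  0.00317062]), 'gripper_width': 0.08769223825233433}
top {'camera_matrix': [[426.4624, 0.0, 315.1039], [0.0, 426.4624, 195.0356], [0.0, 0.0, 1.0]], 'world_to_cam': [[-0.0269, -0.9996, -0.0064, -0.0583], [0.9937, -0.0274, 0.1082, -0.5818], [-0.1084, -0.0034, 0.9941, -1.2153], [0.0, 0.0, 0.0, 1.0]]}
side {'camera_matrix': [[489.7571, 0.0, 316.6797], [0.0, 489.7571, 192.9055], [0.0, 0.0, 1.0]], 'world_to_cam': [[0.9738, -0.2272, -0.0085, -0.5518], [0.1407, 0.5727, 0.8076, -0.1433], [-0.1787, -0.7876, 0.5897, -1.3484], [0.0, 0.0, 0.0, 1.0]]}
wrist {'camera_matrix': [[309.7069, 0.0, 322.8883], [0.0, 309.7069, 203.5303], [0.0, 0.0, 1.0]], 'tool_from_camera': [[0.0002, 0.9611, 0.2763, 0.0747], [1.0, 0.0, -0.0009, -0.0004], [-0.0008, 0.2763, -0.9611, -0.1571], [0.0, 0.0, 0.0, 1.0]]}
```

View pics/top0.png

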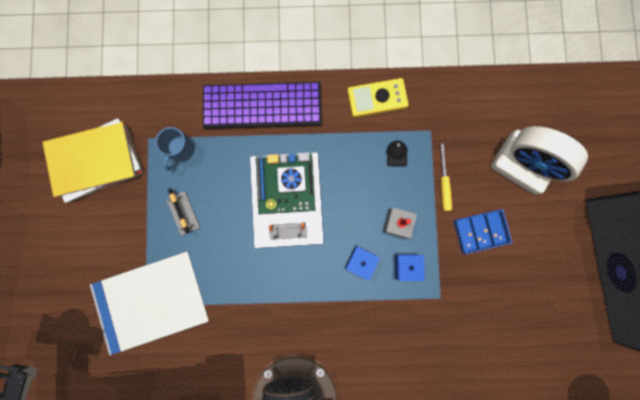

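View pics/side0.png

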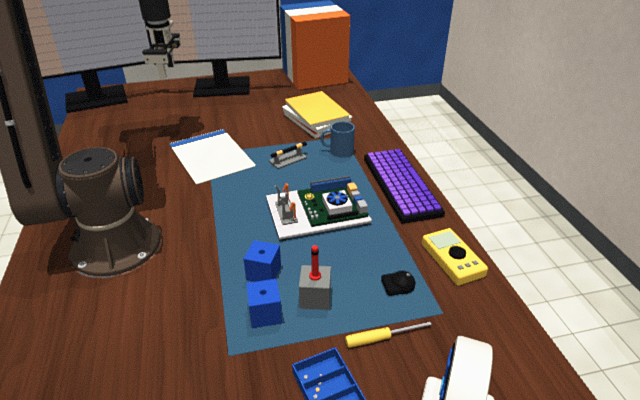

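The top view shows the rod in its rest at (183,211), the clip at (288,230), the pad at (271,204) and the red probe in its grey block at (402,223). The mug is at (171,143), the mouse at (397,152) and the screwdriver at (446,180).

Look-alikes are the blue blocks at (363,262) and (410,267), which hold no probe. In the side view the red probe stands in the grey block at (315,265), so that is the one I want. I'll check it in one close mosaic.

```bash
cat > h.py <<'E'
import numpy as np,cv2,pickle
from scipy.spatial.transform import Rotation as R
def ray(c,u,v,s=None):
    K=c["camera_matrix"]
    x=(u-K[0,2])/K[0,0];y=(v-K[1,2])/K[1,1]
    if s is None:
        T=np.linalg.inv(c["world_to_cam"]);d=np.array([x,-y,-1.])
    else:
        r=np.hypot(x,y);k=np.sin(r)/r if r>1e-9 else 1.
        d=np.array([x*k,-y*k,-np.cos(r)])
        W=np.eye(4);W[:3,:3]=R.from_euler("xyz",s["eef_rot"],degrees=True).as_matrix();W[:3,3]=s["tcp_pos"]
        T=W@c["tool_from_camera"]
    return T[:3,3],T[:3,:3]@d
def at(c,u,v,z,s=None):
    o,d=ray(c,u,v,s);return o+d*(z-o[2])/d[2]
def proj(c,p,s=None):
    p=np.append(p,1.)
    K=c["camera_matrix"]
    if s is None: q=c["world_to_cam"]@p
    else:
        W=np.eye(4);W[:3,:3]=R.from_euler("xyz",s["eef_rot"],degrees=True).as_matrix();W[:3,3]=s["tcp_pos"]
        q=np.linalg.inv(W@c["tool_from_camera"])@p
    x,y,z=q[0],-q[1],-q[2]
    if s is None: a,b=x/z,y/z
    else:
        r=np.hypot(x,y);t=np.arctan2(r,z);a,b=x/r*t,y/r*t
    return np.array([K[0,0]*a+K[0,2],K[1,1]*b+K[1,2]])
def ortho(c,s,ctr,yaw,z,half,ppm):
    "view resampled on the plane z, image x = own y to the left.. : rows down = -own x, columns right = -own y"
    n=int(2*half*ppm);g=(np.arange(n)+.5)/ppm-half
    Y,X=np.meshgrid(-g,-g);cs,sn=np.cos(yaw),np.sin(yaw)
    P=[[proj(c,[ctr[0]+cs*x-sn*y,ctr[1]+sn*x+cs*y,z],s) for x,y in zip(a,b)] for a,b in zip(X,Y)]
    P=np.array(P,np.float32)
    return cv2.remap(c["frame"],P[...,0],P[...,1],cv2.INTER_LINEAR)
E
python3 - <<'E'
from h import *
s,d=pickle.load(open("cap0.pkl","rb"));t=d["top"]
for n,u,v,z in [("rod",183,211,.04),("clip",288,230,.06),("pad",271,204,.032),("probe",404,222,.165),("stand",402,223,.075),("mug",171,143,.05)]:
    p=at(t,u,v,z);print(n,p.round(3),"wrist px",proj(d["wrist"],p,s).round(),"side px",proj(d["side"],p).round())
def crop(f,u,v,w,h,k): return cv2.resize(f[v-h:v+h,u-w:u+w],None,fx=k,fy=k,interpolation=cv2.INTER_CUBIC)
S=d["side"]["frame"];T=t["frame"]
a=np.hstack([crop(T,183,211,33,25,6),crop(T,285,215,33,25,6)])
b=np.hstack([crop(T,400,240,33,25,6),crop(S,300,270,33,25,6)])
cv2.imwrite("pics/mos.png",np.vstack([a,b]))
E
```

```text
rod [0.543 0.31  0.04 ] wrist px [ 489. -113.] side px [289. 151.]
clip [0.479 0.005 0.06 ] wrist px [629. -55.] side px [286. 201.]
pad [0.557 0.055 0.032] wrist px [589. -90.] side px [309. 195.]
probe [ 0.489 -0.303  0.165] wrist px [717. -37.] side px [313. 244.]
stand [ 0.49  -0.315  0.075] wrist px [691. -31.] side px [315. 276.]
mug [0.743 0.343 0.05 ] wrist px [ 422. -193.] side px [343. 137.]
```

View pics/mos.png

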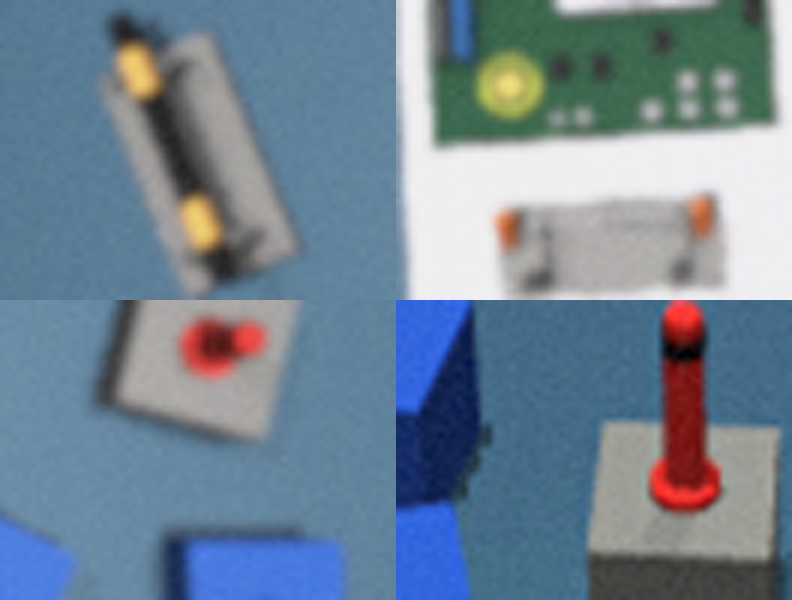

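The crops confirm it: the red probe stands in the grey block, and the blue blocks are empty. The rod's bands are at full-picture pixels (173.2,198) and (183.5,223), and the pad is at about (268.5,204).

```bash
python3 - <<'E'
from h import *
s,d=pickle.load(open("cap0.pkl","rb"));t=d["top"]
f=lambda cx,cy,x,y,z:at(t,cx-33+x/6,cy-25+y/6,z)
a=f(183,211,139,72,.042);b=f(183,211,201,222,.042)
print("rod",a,b,(a+b)/2,np.degrees(np.arctan2(*(a-b)[[1,0]])))
e0=f(285,215,37,147,.03);e1=f(285,215,380,123,.03)
v=e0-e1;yaw=np.arctan2(v[1],v[0])-np.pi/2
p=f(285,215,113,85,.032);print("pad",p,"bench yaw",np.degrees(yaw))
cs,sn=np.cos(yaw),np.sin(yaw);print("clip",p[:2]-[cs*.083-sn*.045,sn*.083+cs*.045])
j0=f(285,215,110,225,.085);j1=f(285,215,303,213,.085);v=j0-j1;print("jaws",j0,j1,np.degrees(np.arctan2(v[1],v[0]))-90)
print("probe top",f(400,240,250,38,.167),"collar",f(400,240,210,48,.082))
E
```

```text
rod [0.58157942 0.33794323 0.042     ] [0.50825238 0.30742451 0.042     ] [0.5449159  0.32268387 0.042     ] 22.59708129213242
pad [0.55674401 0.05574811 0.032     ] bench yaw 2.4448326930526973
clip [0.47573914 0.0072485 ]
jaws [0.48700051 0.05241367 0.085     ] [ 0.49012057 -0.03699303  0.085     ] 1.9986609386156147
probe top [ 0.49030253 -0.31424817  0.167     ] collar [ 0.48967365 -0.31367432  0.082     ]
```

>>> move_arm --pt "31.3 -27.5 -2 0 0 3.1 100" --pt "31.3 -27.5 -2 0 0 3.1 100" --pt "31.3 -27.5 -2 0 0 3.1 100" --pt "31.3 -27.5 -2 0 0 3.1 100" --pt "31.3 -27.5 -2 0 0 3.1 100" --pt "31.3 -27.5 -2 0 0 3.1 100" --pt "31.3 -27.5 -2 0 0 3.1 100" --pt "31.3 -27.5 -2 0 0 3.1 100" --pt "31.3 -27.5 -2 0 0 3.1 100" --pt "31.3 -27.5 -2 0 0 3.1 100" --pt "31.3 -27.5 -2 0 0 3.1 100" --pt "31.3 -27.5 -2 0 0 3.1 100" --pt "0 0 0 0 0 0 100" --pt "0 0 0 0 0 0 100"

```text
time_s: 1.55
tcp_pos: [0.5449, 0.3224, 0.2019]
eef_rot: [180.0, 0.1, 22.6]
contact_force: [0.5, -0.5, -0.6]
gripper_width: 0.0879
```

```bash
cat > look.py <<'E'
import sys
from plant import *
from h import *
def look(n,ctr,yaw,z,half,ppm):
    s=get_state();c=capture("wrist")
    pickle.dump((s,c),open(n+".pkl","wb"))
    cv2.imwrite(f"pics/{n}.png",ortho(c,s,ctr,np.radians(yaw),z,half,ppm))
    print(s["time_s"],s["tcp_pos"].round(4),s["eef_rot"].round(2),s["joints"].round(1),s["contact_force"].round(1),s["gripper_width"].round(4))
E
python3 - <<'E'
from look import *
look("rod1",[.545,.323],22.6,.04,.1,3000)
E
```

```text
Traceback (most recent call last):
  File "look.py", line 8, in look
    print(s["time_s"],s["tcp_pos"].round(4),s["eef_rot"].round(2),s["joints"].round(1),s["contact_force"].round(1),s["gripper_width"].round(4))
                                                                                                                   ^^^^^^^^^^^^^^^^^^^^^^^^
AttributeError: 'float' object has no attribute 'round'
```

View pics/rod1.png

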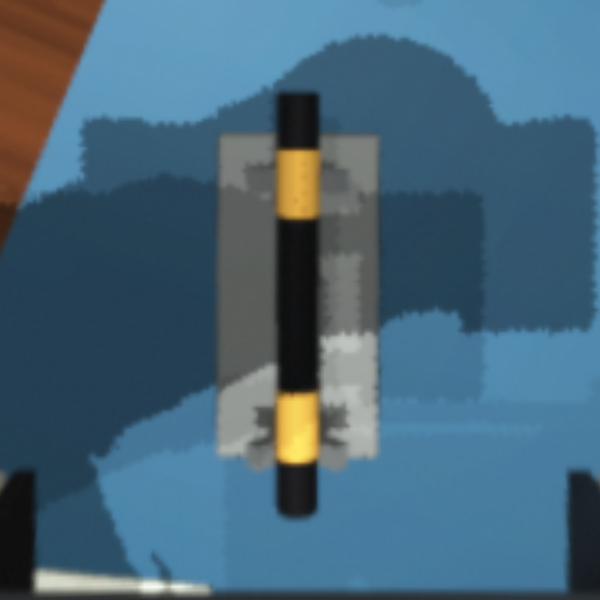

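The rod lies lengthwise in this view, columns 277–319 and rows 92–518. Its centre is about 1.8 mm behind and 0.7 mm to the left of the picture centre, and its yaw matches. I'll descend and grip.

>>> move_arm --pt "-1.8 0.6 -30 0 0 0 100" --pt "0 0 -35 0 0 0 100" --pt "0 0 -35 0 0 0 100" --pt "0 0 -35 0 0 0 100" --pt "0 0 -30 0 0 0 100" --pt "0 0 -15 0 0 0 100" --pt "0 0 0 0 0 0 100" --pt "0 0 0 0 0 0 0" --pt "0 0 0 0 0 0 0" --pt "0 0 0 0 0 0 0" --pt "0 0 0 0 0 0 0" --pt "0 0 0 0 0 0 0" --pt "0 0 0 0 0 0 0" --squeeze 50

```text
time_s: 2.9
tcp_pos: [0.5428, 0.3241, 0.0229]
eef_rot: [-180.0, -0.0, 22.7]
contact_force: [-0.5, -0.6, -0.3]
gripper_width: 0.0453
```

>>> move_arm --pt "0 0 0 0 0 0 0" --pt "0 0 0 0 0 0 0" --pt "0 0 0 0 0 0 0" --pt "0 0 0 0 0 0 0" --pt "0 0 0 0 0 0 0" --pt "0 0 0 0 0 0 0" --pt "0 0 0 0 0 0 0"

```text
time_s: 3.6
tcp_pos: [0.543, 0.3232, 0.0227]
eef_rot: [179.9, 0.0, 22.7]
contact_force: [2.4, -5.6, 0.8]
gripper_width: 0.0126
```

>>> move_arm --pt "0 0 25 0 0 0 0" --pt "0 0 45 0 0 0 0" --pt "0 0 45 0 0 0 0" --pt "0 0 30 0 0 -7 0" --pt "0 0 30 0 0 -8 0" --pt "-4 -18 0 0 0 -8 0" --pt "-4 -18 0 0 0 -8 0" --pt "-4 -18 0 0 0 -8 0" --pt "-4 -18 0 0 0 -8 0" --pt "-4 -18 0 0 0 -8 0" --pt "-4 -18 0 0 0 -8 0" --pt "-4 -18 0 0 0 -8 0" --pt "-4 -18 0 0 0 -8 0" --pt "-4 -18 0 0 0 -8 0" --pt "-4 -18 0 0 0 -8 0" --pt "-3 -13 0 0 0 -8 0" --pt "0 0 0 0 0 -7.3 0" --pt "0 0 0 0 0 0 0" --pt "0 0 0 0 0 0 0"

```text
time_s: 5.5
tcp_pos: [0.4996, 0.1313, 0.1976]
eef_rot: [-180.0, 0.0, -87.4]
contact_force: [-0.8, -0.5, -0.7]
gripper_width: 0.0124
```

```bash
sed -i 's/s\["gripper_width"\].round(4)/s["gripper_width"]/' look.py
python3 - <<'E'
from look import *
look("clip1",[.516,.0275],2.2,.06,.085,3500)
s,c=pickle.load(open("clip1.pkl","rb"))
a=ortho(c,s,[.555,.0275],np.radians(2.2),.03,.075,4000)   # board plane
b=cv2.imread("pics/clip1.png")
cv2.imwrite("pics/clip1b.png",np.hstack([cv2.resize(b,(400,400)),cv2.resize(a,(400,400))]))
E
```

```text
5.5 [0.4996 0.1313 0.1976] [-1.7999e+02  1.0000e-02 -8.7370e+01] [ 36.5   6.9 -21.5  -0.  -61.6 -33.9] [-0.8 -0.5 -0.7] 0.012427789807144742
```

View pics/clip1b.png

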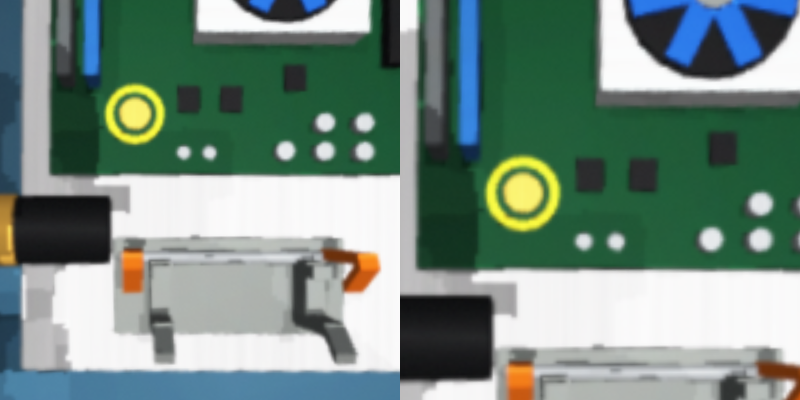

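The pad ring is at (134,113) in the left half and (523,193) in the right half. The jaws, in orange, are at (133,270) and (350,265), and the board edge is level, so the bench yaw is about 2.2°. I'll refine this numerically.

```bash
python3 - <<'E'
from h import *
s,c=pickle.load(open("clip1.pkl","rb"))
f=c["frame"];hsv=cv2.cvtColor(f,cv2.COLOR_BGR2HSV)
m=cv2.inRange(hsv,(22,110,120),(35,255,255))
u0,v0=proj(c,[.557,.0555,.032],s);M=np.zeros_like(m);cv2.circle(M,(int(u0),int(v0)),25,255,-1);m&=M
pts=cv2.findNonZero(m);(cx,cy),r=cv2.minEnclosingCircle(pts);print(u0,v0,cx,cy,r,len(pts))
(ex,ey),ax,an=cv2.fitEllipse(cv2.convexHull(pts));print(ex,ey,ax)
p=at(c,ex,ey,.0315,s);print("pad",p)
# board edge straightness on plane .03: white/green border
for yaw in [2.2]:
    a=ortho(c,s,[.535,.03],np.radians(yaw),.03,.03,8000)
    g=cv2.cvtColor(a,cv2.COLOR_BGR2HSV)[...,1].astype(float);g=cv2.GaussianBlur(g,(9,9),0)
    d=np.diff(g,axis=0);cols=np.arange(40,440,10);rows=np.array([np.argmin(d[:,k]) for k in cols])
    k=np.polyfit(cols,rows,1);print(rows);print("slope deg",np.degrees(np.arctan(k[0])))
y=np.radians(2.2);cs,sn=np.cos(y),np.sin(y)
cl=p[:2]-[cs*.083-sn*.045,sn*.083+cs*.045];print("clip",cl)
loc=lambda x,y_,z:np.array([cl[0]+cs*x-sn*y_,cl[1]+sn*x+cs*y_,z])
# overlay of predicted features
im=f.copy()
for q in [(0,0,.06),(0,34,.06),(0,-34,.06),(-.0,46,.065),(0,-46,.065)]: 
    w=proj(c,loc(q[0]/1e3,q[1]/1e3,q[2]),s);cv2.circle(im,tuple((w*16).astype(int)),16,(0,0,255),-1,cv2.LINE_AA,4)
for yy in(34,-34):
    for x in(-8,8):
        for dy in(-4,4):
            w=proj(c,loc(x/1e3,(yy+dy)/1e3,.06+(.037 if x<0 else .037)),s);cv2.circle(im,tuple((w*16).astype(int)),10,(255,0,255),-1,cv2.LINE_AA,4)
for yy in(42,50,-42,-50):
    w=proj(c,loc(.008,yy/1e3,.088),s);cv2.circle(im,tuple((w*16).astype(int)),10,(0,255,0),-1,cv2.LINE_AA,4)
w=proj(c,loc(0,0,.07),s).astype(int)
cv2.imwrite("pics/ov.png",cv2.resize(im[w[1]-60:w[1]+60,w[0]-80:w[0]+80],None,fx=5,fy=5,interpolation=cv2.INTER_CUBIC))
E
```

```text
271.15775523443057 113.83296179755305 272.4933776855469 114.90397644042969 13.147794723510742 406
272.37139892578125 114.7905044555664 (25.37311553955078, 26.022762298583984)
pad [0.55576883 0.05648613 0.0315    ]
[280 280 280 280 280 280 280 280 280 280 281 281 281 281 280 281 281 280
 280 280 280 280 281 282 283 282 282 282 283 281 281 283 283 281 283 284
 284 283 284 285]
slope deg 0.5895989824069592
clip [0.47455746 0.00833311]
```

View pics/ov.png

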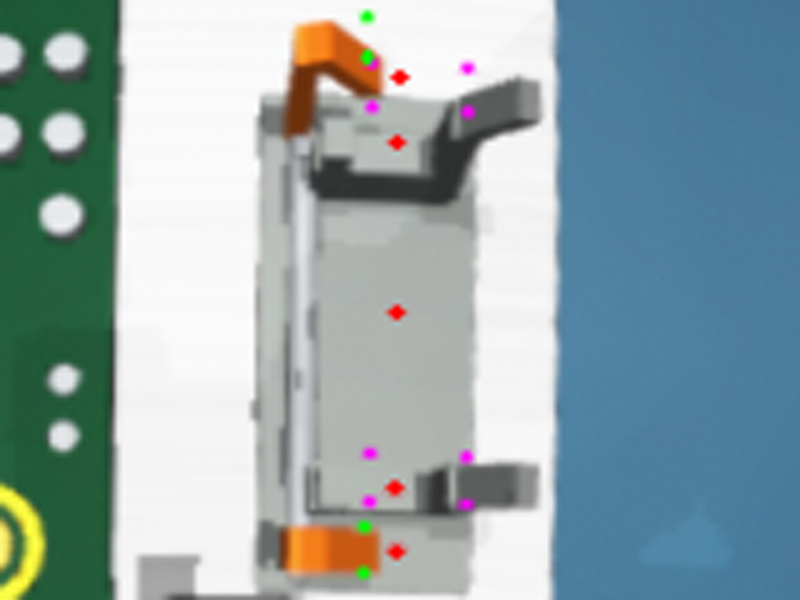

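The overlay agrees with the visible forks and jaws to about 1–2 mm. Combining the two cameras, I take clip_seat ≈ (0.475, 0.008) and bench yaw ≈ 2.0°.

>>> move_arm --pt "-5 -25 0 0 0 -0.6 0" --pt "-6 -33 0 0 0 0 0" --pt "-6 -33 0 0 0 0 0" --pt "-5 -22 -15 0 0 0 0" --pt "-2.6 -10.3 -25 0 0 0 0" --pt "0 0 -30 0 0 0 0" --pt "0 0 -22 0 0 0 0" --pt "0 0 0 0 0 0 0" --pt "0 0 0 0 0 0 0"

```text
time_s: 6.45
tcp_pos: [0.4754, 0.008, 0.1059]
eef_rot: [180.0, -0.0, -88.1]
contact_force: [-0.4, 0.1, 1.0]
gripper_width: 0.0124
```

```bash
python3 - <<'E'
from look import *
P=[get_state() for _ in range(1)]
s=get_state();print(s["tcp_pos"],s["eef_rot"])
S=capture("side");T=capture("top");W=capture("wrist")
f=lambda c:(c["frame"])
def crop(c,p,w,h,k):
    u,v=proj(c,np.array(p)).astype(int);return cv2.resize(c["frame"][v-h:v+h,u-w:u+w],None,fx=k,fy=k,interpolation=cv2.INTER_CUBIC)
w=W["frame"]
cv2.imwrite("pics/pre.png",np.vstack([np.hstack([crop(S,[.48,.01,.08],40,30,5),crop(T,[.48,.01,.08],40,30,5)]),cv2.resize(w[150:400,120:520],(800,500))[200:]]))
E
```

```text
[0.47535099 0.00799189 0.10589392] [ 1.79972012e+02 -3.41047262e-02 -8.80657039e+01]
```

View pics/pre.png

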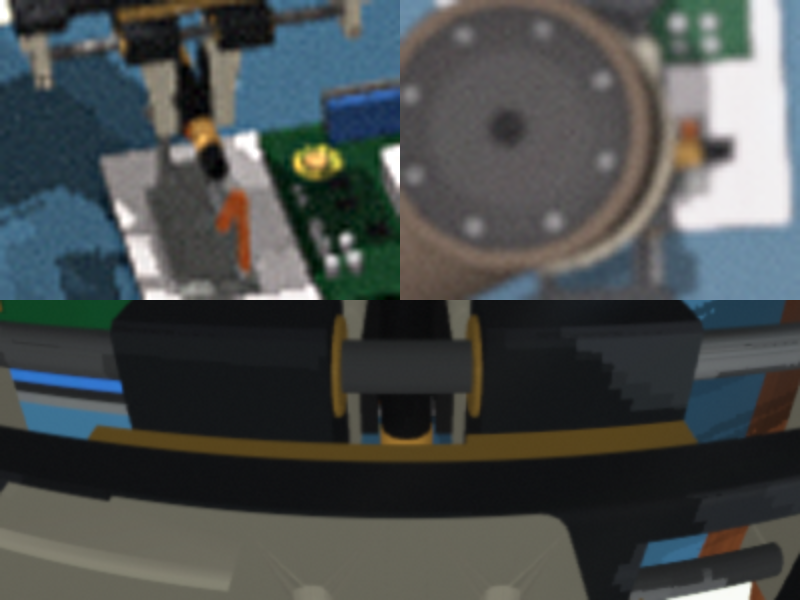

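The rod is held level above the clip between the prong and the jaw. In the side crop its end is at (210,165) and the orange jaw is at (235,230). I'll push down, slowly at the end.

>>> move_arm --pt "0 0 -20 0 0 0 0" --pt "0 0 -10 0 0 0 0" --pt "0 0 -5 0 0 0 0" --pt "0 0 -5 0 0 0 0" --pt "0 0 -4 0 0 0 0" --pt "0 0 0 0 0 0 0"

```text
time_s: 7.2
tcp_pos: [0.4749, 0.0078, 0.0613]
eef_rot: [180.0, -0.0, -88.2]
contact_force: [-0.9, 0.3, -0.1]
gripper_width: 0.0128
```

>>> move_arm --pt "0 0 -4 0 0 0 0" --pt "0 0 -4 0 0 0 0" --pt "0 0 -4 0 0 0 0" --pt "0 0 0 0 0 0 0"

```text
time_s: 7.6
tcp_pos: [0.4743, 0.0076, 0.0489]
eef_rot: [179.9, -0.0, -88.2]
contact_force: [-2.0, -0.4, -1.3]
gripper_width: 0.0126
```

>>> move_arm --pt "0 0 -3 0 0 0 0" --pt "0 0 -3 0 0 0 0" --pt "0 0 0 0 0 0 0"

```text
time_s: 7.9
tcp_pos: [0.475, 0.0078, 0.0431]
eef_rot: [180.0, -0.0, -88.2]
contact_force: [0.8, 0.1, -3.3]
gripper_width: 0.0126
```

>>> move_arm --pt "0 0 -1 0 0 0 0" --pt "0 0 -1 0 0 0 0" --pt "0 0 0 0 0 0 0"

```text
time_s: 8.2
tcp_pos: [0.4753, 0.0078, 0.0425]
eef_rot: [-180.0, -0.0, -88.2]
contact_force: [-5.9, -0.5, 12.1]
gripper_width: 0.0128
```

```bash
python3 - <<'E'
from look import *
s=get_state();print(s["tcp_pos"],s["eef_rot"],s["contact_force"])
S=capture("side");u,v=proj(S,np.array([.48,.01,.07])).astype(int)
cv2.imwrite("pics/seat.png",cv2.resize(S["frame"][v-35:v+35,u-45:u+45],None,fx=8,fy=8,interpolation=cv2.INTER_CUBIC))
E
```

```text
[0.47527447 0.00782554 0.04249524] [-1.79969654e+02 -7.80498957e-03 -8.81594666e+01] [-5.88972347 -0.54782425 12.0954271 ]
```

View pics/seat.png

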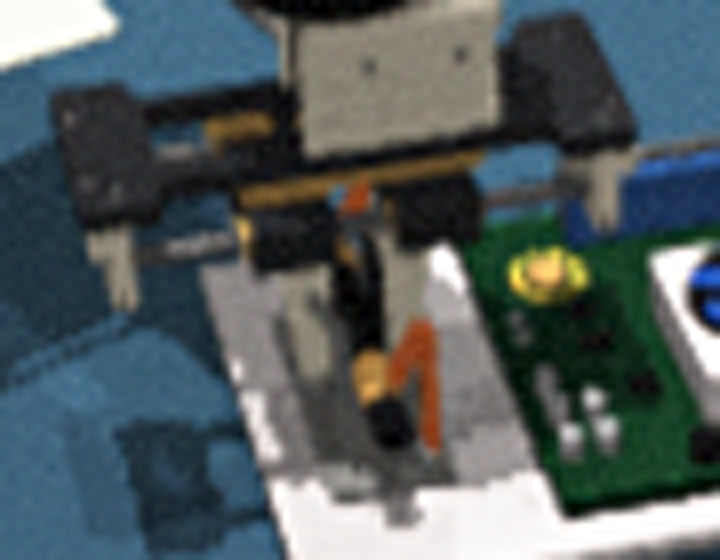

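The push now bottoms at 12 N with the rod centre at about 60 mm height, and the orange nose sits over the rod at (400,375). I'll ease off, release and retreat up.

>>> move_arm --pt "0 0 1.5 0 0 0 0" --pt "0 0 0 0 0 0 40" --pt "0 0 0 0 0 0 40" --pt "0 0 0 0 0 0 40" --pt "0 0 0 0 0 0 40" --pt "0 0 0 0 0 0 40" --pt "0 0 0 0 0 0 40" --pt "0 0 15 0 0 0 40" --pt "0 0 35 0 0 0 40" --pt "0 0 45 0 0 0 40" --pt "0 0 45 0 0 0 40" --pt "0 0 45 0 0 0 40" --pt "0 45 0 0 0 0 40" --pt "0 45 0 0 0 0 40" --pt "0 20 0 0 0 0 40" --pt "0 0 0 0 0 0 40" --pt "0 0 0 0 0 0 40"

```text
time_s: 9.95
tcp_pos: [0.4748, 0.1181, 0.2279]
eef_rot: [180.0, -0.0, -88.1]
contact_force: [0.4, -1.0, 0.2]
gripper_width: 0.0353
```

```bash
python3 - <<'E'
from look import *
look("after",[.475,.008],2.0,.06,.1,4000)
s,c=pickle.load(open("after.pkl","rb"))
S=capture("side");u,v=proj(S,np.array([.48,.01,.065])).astype(int)
a=cv2.resize(cv2.imread("pics/after.png"),(450,450))
b=cv2.resize(S["frame"][v-32:v+32,u-25:u+25],(350,450),interpolation=cv2.INTER_CUBIC)
cv2.imwrite("pics/after2.png",np.hstack([a,b]))
E
```

```text
9.95 [0.4748 0.1181 0.2279] [ 1.7997e+02 -1.0000e-02 -8.8110e+01] [ 37.    2.8 -21.9  -0.  -65.3 -35.2] [ 0.4 -1.   0.2] 0.03531345900519153
```

View pics/after2.png

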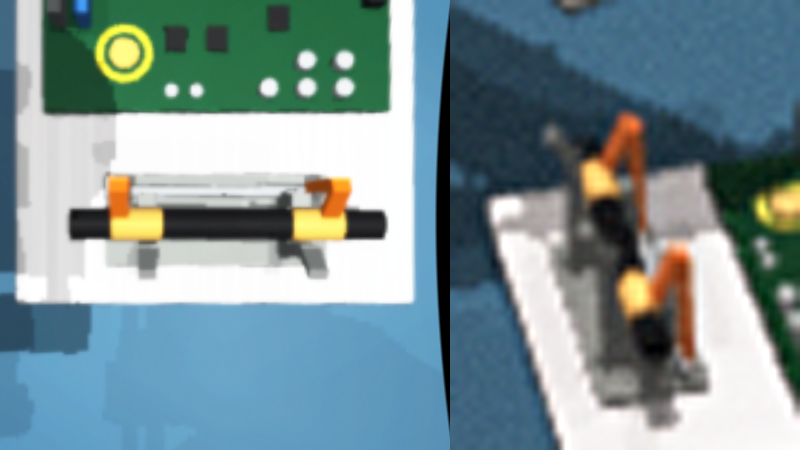

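The left half shows the rod centred, level and with both orange jaws over it, spanning columns 69–386 at row 223. The side view agrees. Next I'll compare the jaw angle numerically with the empty clip, then go to the probe.

>>> move_arm --pt "2 -25 0 0 0 0 80" --pt "2 -42 0 0 0 0 80" --pt "2 -42 0 0 0 0 80" --pt "2 -42 0 0 0 0 80" --pt "2 -42 0 0 0 0 80" --pt "2 -42 0 0 0 0 80" --pt "2 -42 0 0 0 0 80" --pt "1 -33 0 0 0 0 80" --pt "0 -18 0 0 0 0 80" --pt "0 0 0 0 0 0 80" --pt "0 0 0 0 0 0 80"

```text
time_s: 11.15
tcp_pos: [0.4894, -0.2111, 0.2278]
eef_rot: [180.0, 0.0, -88.3]
contact_force: [-0.2, -0.4, -0.9]
gripper_width: 0.0699
```

```bash
python3 - <<'E'
from look import *
for n in["clip1","after"]:
    s,c=pickle.load(open(n+".pkl","rb"))
    a=ortho(c,s,[.475,.008],np.radians(2.),.088,.07,5000)
    h=cv2.cvtColor(a,cv2.COLOR_BGR2HSV);m=cv2.inRange(h,(3,150,90),(16,255,255))
    k,l,st,ce=cv2.connectedComponentsWithStats(m)
    for i in range(1,k):
        if st[i,4]>800:
            x,y,w,hh=st[i,:4];print(n,"own x %.1f..%.1f y %.1f..%.1f"%(70-(y+hh)/5,70-y/5,70-(x+w)/5,70-x/5))
    h=cv2.cvtColor(c["frame"],cv2.COLOR_BGR2HSV);m=cv2.inRange(h,(22,110,120),(35,255,255))
    u,v=proj(c,[.5558,.0565,.0315],s);M=np.zeros_like(m);cv2.circle(M,(int(u),int(v)),18,255,-1);m&=M
    (ex,ey),_,_=cv2.fitEllipse(cv2.convexHull(cv2.findNonZero(m)));print("pad",at(c,ex,ey,.0315,s))
look("pr",[.49,-.314],2.,.167,.06,5000)
s,c=pickle.load(open("pr.pkl","rb"))
b=ortho(c,s,[.49,-.314],np.radians(2.),.075,.06,5000)
a=cv2.imread("pics/pr.png")
cv2.imwrite("pics/pr2.png",np.hstack([cv2.resize(a,(400,400)),cv2.resize(b,(400,400))]))
E
```

```text
clip1 own x 5.0..21.6 y 42.8..50.4
clip1 own x 5.6..21.4 y -48.2..-26.8
pad [0.55576883 0.05648613 0.0315    ]
after own x 2.2..19.6 y 41.4..50.6
after own x 3.6..18.8 y -48.0..-29.8
pad [0.55586293 0.05654962 0.0315    ]
11.15 [ 0.4894 -0.2111  0.2278] [ 1.7997e+02  1.0000e-02 -8.8320e+01] [ -2.2   7.1 -17.1  -0.  -65.9   3.9] [-0.2 -0.4 -0.9] 0.06992868301215176
```

View pics/pr2.png

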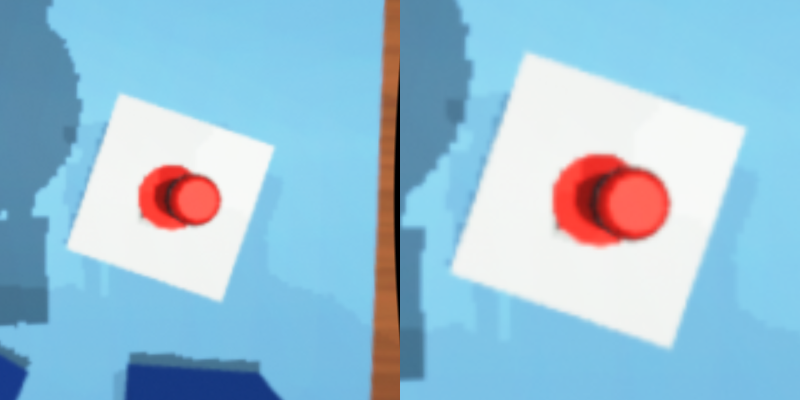

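The rod is seated and the jaw is no more open than when it was empty. The probe top is at (196,199) and the block's centre at (599,199), so the probe is upright at about (0.490, -0.3133). I'll descend and grip.

>>> move_arm --pt "0.7 -25 0 0 0 0.2 50" --pt "0 -42 0 0 0 0 50" --pt "0 -35.2 0 0 0 0 50" --pt "0 0 0 0 0 0 50" --pt "0 0 -20 0 0 0 50" --pt "0 0 -35 0 0 0 50" --pt "0 0 -35 0 0 0 50" --pt "0 0 -27 0 0 0 50" --pt "0 0 0 0 0 0 50" --pt "0 0 0 0 0 0 0" --pt "0 0 0 0 0 0 0" --pt "0 0 0 0 0 0 0" --pt "0 0 0 0 0 0 0" --pt "0 0 0 0 0 0 0" --pt "0 0 0 0 0 0 0" --pt "0 0 0 0 0 0 0" --squeeze 40

```text
time_s: 12.8
tcp_pos: [0.4914, -0.3126, 0.1122]
eef_rot: [-179.9, -0.0, -88.0]
contact_force: [-0.4, 1.8, 6.7]
gripper_width: 0.0151
```

>>> move_arm --pt "0 0 15 0 0 0 0" --pt "0 0 35 0 0 0 0" --pt "0 0 40 0 0 0 0" --pt "0 0 35 0 0 0 0" --pt "0 0 0 0 0 0 0" --pt "4 25 0 0 0 0 0" --pt "8 45 0 0 0 0 0" --pt "8 45 0 0 0 0 0" --pt "8 45 0 0 0 0 0" --pt "8 45 0 0 0 0 0" --pt "8 45 0 0 0 0 0" --pt "8 45 0 0 0 0 0" --pt "8 35 0 0 0 0 0" --pt "4 25 0 0 0 0 0" --pt "0 14 0 0 0 0 0" --pt "0 0 0 0 0 0 0" --pt "0 0 0 0 0 0 0"

```text
time_s: 14.5
tcp_pos: [0.5543, 0.0563, 0.2358]
eef_rot: [180.0, -0.0, -88.0]
contact_force: [-0.6, -0.5, -0.8]
gripper_width: 0.0154
```

```bash
python3 - <<'E'
from look import *
s=get_state();print(s["tcp_pos"],s["eef_rot"],s["contact_force"],s["gripper_width"])
S=capture("side");W=capture("wrist");T=capture("top")
pickle.dump((s,S,W,T),open("hov.pkl","wb"))
for dx in[0]:
    p=s["tcp_pos"]+np.array([0,0,-.097]);q=s["tcp_pos"]+np.array([0,0,.018]);print("tip pred side",proj(S,p),"grip",proj(S,q),"wrist tip",proj(W,p,s))
u,v=proj(S,s["tcp_pos"]+[0,0,-.08]).astype(int)
a=cv2.resize(S["frame"][v-45:v+45,u-40:u+40],(480,540),interpolation=cv2.INTER_CUBIC)
w=W["frame"][100:340,200:342];print(u,v)
cv2.imwrite("pics/hov.png",np.hstack([a,cv2.resize(w,(320,540),interpolation=cv2.INTER_CUBIC)]))
E
```

```text
[0.55432501 0.05627104 0.23575719] [ 1.79960382e+02 -1.28055047e-02 -8.79683169e+01] [-0.64851144 -0.47186377 -0.75785219] 0.015432365126900476
tip pred side [307.67463899 165.48824355] grip [306.86398219 130.21160738] wrist tip [322.97508618 205.089901  ]
307 160
```

View pics/hov.png

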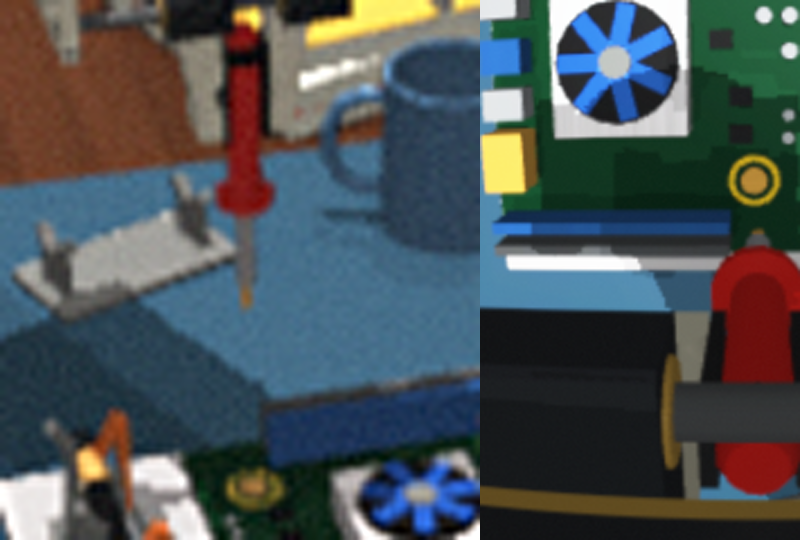

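The probe hangs upright, with its tip in the side view at (308,166) against a predicted (307.7,165.5). In the wrist view the tip is within 1.5 px of the prediction. I'll go down to just above the pad and check the tip against it.

>>> move_arm --pt "1.7 0 -20 0 0 0 0" --pt "0 0 -30 0 0 0 0" --pt "0 0 -27 0 0 0 0" --pt "0 0 -17 0 0 0 0" --pt "0 0 -5 0 0 0 0" --pt "0 0 0 0 0 0 0" --pt "0 0 0 0 0 0 0"

```text
time_s: 15.35
tcp_pos: [0.5572, 0.0564, 0.1382]
eef_rot: [-179.9, 0.0, -88.0]
contact_force: [0.7, -1.1, -0.8]
gripper_width: 0.0152
```

```bash
python3 - <<'E'
from look import *
s=get_state();print(s["tcp_pos"],s["eef_rot"],s["contact_force"])
S=capture("side");W=capture("wrist")
u,v=proj(W,[.556,.0563,.036],s).astype(int);u2,v2=proj(S,np.array([.556,.0563,.036])).astype(int)
print(u,v,u2,v2,proj(W,s["tcp_pos"]-[0,0,.097],s),proj(W,[.5559,.0565,.032],s),proj(S,s["tcp_pos"]-[0,0,.097]),proj(S,np.array([.5559,.0565,.032])))
c=lambda f,u,v:cv2.resize(f[v-25:v+25,u-20:u+20],(400,500),interpolation=cv2.INTER_CUBIC)
cv2.imwrite("pics/near.png",np.hstack([c(S["frame"],u2,v2),c(W["frame"],u,v)]))
E
```

```text
[0.55716301 0.05644975 0.13816907] [-1.79912631e+02  1.60880315e-02 -8.80002155e+01] [ 0.73531805 -1.1317278  -0.83388797]
324 203 308 194 [323.2233814 205.0359812] [324.65796905 202.22376515] [309.21588559 192.69917027] [308.85552314 195.21090647]
```

View pics/near.png

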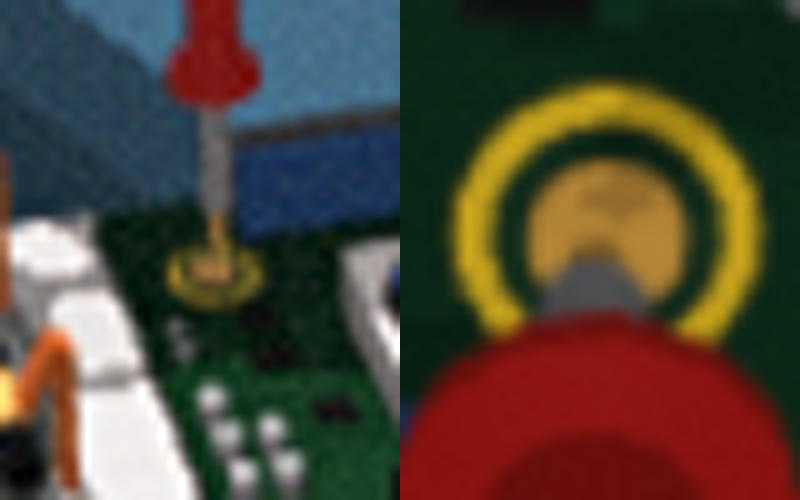

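In the wrist crop the tip is at (597,250) and the ring centre at (607,237), an offset of about 1 mm. I'll correct x by -0.8 and y by +0.6 and press down step by step.

>>> move_arm --pt "-0.8 0.6 -3 0 0 0 0" --pt "0 0 -3 0 0 0 0" --pt "0 0 -1.5 0 0 0 0" --pt "0 0 0 0 0 0 0" --pt "0 0 0 0 0 0 0"

```text
time_s: 15.95
tcp_pos: [0.5556, 0.0572, 0.1295]
eef_rot: [180.0, -0.0, -88.0]
contact_force: [-0.1, -0.3, -0.7]
gripper_width: 0.0154
```

```bash
python3 - <<'E'
from plant import *
import numpy as np
L=[]
for i in range(6):
    s=get_state();L.append(np.r_[s["tcp_pos"]*1e3,s["contact_force"]]);capture("side")
print(np.round(L,2));print(np.mean(L,0).round(2),s["time_s"])
E
```

```text
[[ 5.5565e+02  5.7230e+01  1.2954e+02 -1.2000e-01 -2.8000e-01 -6.9000e-01]
 [ 5.5565e+02  5.7220e+01  1.2957e+02  1.0000e+00  3.0000e-02 -1.2000e+00]
 [ 5.5568e+02  5.7250e+01  1.2961e+02 -6.0000e-02 -7.0000e-01 -1.4700e+00]
 [ 5.5569e+02  5.7250e+01  1.2960e+02  4.4000e-01  5.2000e-01 -7.9000e-01]
 [ 5.5567e+02  5.7250e+01  1.2960e+02  8.7000e-01  5.3000e-01 -6.8000e-01]
 [ 5.5566e+02  5.7210e+01  1.2960e+02  2.2000e-01  3.0000e-02  1.3000e-01]]
[ 5.5567e+02  5.7240e+01  1.2959e+02  3.9000e-01  2.0000e-02 -7.8000e-01] 16.2
```

The unloaded Fz is about -0.8 N, the probe's weight, so there is no contact yet. I'll go down in small steps and average the force after each.

>>> move_arm --pt "0 0 -1.5 0 0 0 0" --pt "0 0 -1.5 0 0 0 0" --pt "0 0 0 0 0 0 0"

```text
time_s: 16.55
tcp_pos: [0.5558, 0.0572, 0.1265]
eef_rot: [-180.0, -0.0, -88.0]
contact_force: [-0.3, -0.0, 0.2]
gripper_width: 0.0155
```

```bash
cat > avg.py <<'E'
from plant import *
import numpy as np
L=[]
for i in range(8):
    s=get_state();L.append(np.r_[s["tcp_pos"]*1e3,s["contact_force"]]);capture("side")
print(np.mean(L,0).round(2),np.std(L,0).round(2),s["time_s"])
E
python3 avg.py
```

```text
[5.5576e+02 5.7240e+01 1.2664e+02 1.9000e-01 1.0000e-02 6.4000e-01] [0.02 0.01 0.05 0.46 0.5  0.42] 16.9
```

>>> move_arm --pt "0 0 -1 0 0 0 0" --pt "0 0 -1 0 0 0 0" --pt "0 0 -1 0 0 0 0" --pt "0 0 0 0 0 0 0" --pt "0 0 0 0 0 0 0"

```text
time_s: 17.45
tcp_pos: [0.5557, 0.0572, 0.1236]
eef_rot: [-180.0, -0.0, -88.0]
contact_force: [0.8, -0.1, 1.5]
gripper_width: 0.0156
```

```bash
python3 avg.py; python3 - <<'E'
from look import *
s=get_state();S=capture("side");W=capture("wrist")
print(s["eef_rot"],s["gripper_width"])
u,v=proj(W,[.556,.0563,.036],s).astype(int);u2,v2=proj(S,np.array([.53,.0463,.06])).astype(int)
c=lambda f,u,v,k:cv2.resize(f[v-25*k:v+25*k,u-20*k:u+20*k],(400,500),interpolation=cv2.INTER_CUBIC)
cv2.imwrite("pics/fin.png",np.hstack([c(S["frame"],u2,v2,2),c(W["frame"],u,v,1)]))
E
```

```text
[5.5572e+02 5.7240e+01 1.2363e+02 4.2000e-01 3.0000e-01 1.8300e+00] [0.02 0.01 0.02 0.42 0.44 0.37] 17.8
[-1.79987508e+02  2.66500148e-03 -8.79804153e+01] 0.014990580153468706
```

View pics/fin.png

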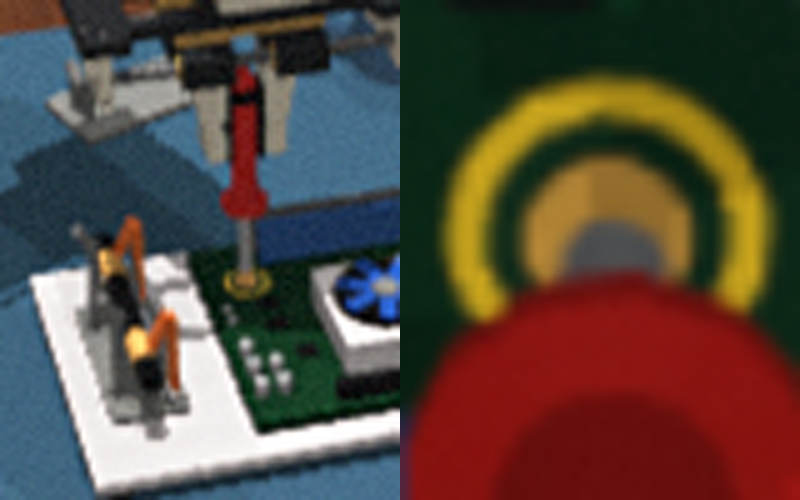

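The press is 2.6 N, which is half way in. The probe is upright with its stem centred on the ring to about 0.5 mm (612 against 607), and the rod is still in the clip with the jaws over it. Handing in.

```bash
python3 -c "
from plant import *
print(close_job())"
```

```text
the job is handed in; nothing more can be done
None
```

I pushed the rod home in the grey clip and let go of it. I then lifted the red probe from its grey block and handed in while holding it on the ringed pad. The hand-in gives no verdict, so the checks below are from my own readings.

- **Rod:** the push bottomed at about 12 N with the rod centre near 60 mm height. After release, the wrist view put it about 1 mm off centre along its length and level. Both jaws were over it. The jaws measured 2–3 mm nearer the slot than in the empty clip. I put that down to viewing angle; it is the closed side, so they are not open.
- **Probe:** it is upright and pressing at about 2.6 N, which is the half-way force for the sprung tip. After contact it moved 3 mm for a 1.2 N rise, close to the 0.35 N/mm expected.
- **Tip on the pad:** sideways the stem lines up with the ring centre to about 0.5 mm. In the other direction (y) the collar hides the end of the tip, so I judge it only to about 1–2 mm, against the 6 mm allowed.
- **Bystanders:** I did not touch the mug, mouse or screwdriver, but I took no final measurement of their positions.
- **Limits:** the clock was about 18 s of the 54 s allowed. I viewed 11 pictures, one over the budget of 10.

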